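# Vent the evaporator with the bayonet key

## Task

Vent the vacuum line of the rotary evaporator: slide the shutter of the vent block fully open by its grip, take the vent key from its parking stand, put it upright into the keyed socket with its lugs in the slots, push it in against the spring and twist it a quarter turn clockwise (seen from above) to the stop. The valve springs back when let go, so the program finishes while still gripping the key in its seated, fully twisted position; leave the jar, the beaker and the flask where they stand.

Things in the scene. Friction and masses are not known exactly. Their poses are not given: they have to be found in the camera images.
- vent_block: Vent block: fixed white box on the bench with a steel top plate 60 mm above the bench. Origin on the bench under the socket's axis, z up; spans x -46..46, y -46..116 mm in its own frame. Rails (x 38..46 mm either side) and a bar across the +y end rise to 67 mm. The shutter opens towards its +y. A hose barb juts from the low +x side.
- socket_mouth (a point): Centre of the keyhole at the top face of the 8 mm plate, 60 mm above the bench; axes as the block's. Keyhole: a 26 mm square hole with two 13 mm wide slots along the block's y, 46 mm from slot end to slot end. The key enters only with its lugs (its y axis) along the block's y axis, either way round.
- shutter (a joint): Shutter opening in m: 0 = closed over the socket, 0.070 = open stop, towards the block's +y; starts 0 to 0.020. A dark steel plate, 72 x 60 x 5 mm, top 65.5 mm above the bench, with about 2 N of friction; it stays where it is left.
- shutter_top (a point): Top centre of the shutter's black grip, 100.5 mm above the bench; rides with the shutter, axes as the block's. The grip is an upright tab, 34 mm along block x (across the track), 14 mm along block y (along the track), standing 35 mm over the shutter plate and 18 mm to +y of the plate's centre.
- vent_key: Vent key, loose, about 160 g, 84 mm tall. Origin: bottom of its nose, z up its axis. Up from there: tapered nose and steel stem 22 mm thick (z 0..34 mm); two lugs along its y (z 10..16 mm, 42 mm end to end, 9 mm wide); collar 54 mm diameter (z 34..40); black wing grip (z 40..84), 46 mm along y, 18 mm thick along x, in line with the lugs. Same after a half turn. Starts upright in the stand.
- key_stand: Fixed grey parking cup, 66 mm diameter, 44 mm tall, on an 84 mm foot, inner diameter 47 mm. Origin: centre of its underside on the bench; the key's origin is 10 mm above it at the start.
- plunger (a joint): Depth of the spring plunger under the lugs, in m: 0 = up, 0.014 = hard stop; 4 N at first, 9 N at the stop. Set in the socket unpushed, the key's origin is 42 mm above the bench, lugs still in the slots; it must be pushed to 36 mm or lower (28 mm at the hard stop) to turn. Once turned, the plate keeps it down.
- rotor (a joint): Turn of the valve rotor that the lugs drive, in rad: 0 = at rest, slots in line; 1.35 = open stop, clockwise from above. A spring turns it back: about 0.05 N m at rest, 0.22 N m at the stop. The key has about 0.1 rad of play in it, so it turns about 1.45 rad in all.
- jar: Bystander: amber jar, 54 mm diameter, 85 mm tall, origin at the centre of its underside. To be left alone.
- beaker: Bystander: glass beaker, 68 mm diameter, 85 mm tall, origin at the centre of its underside. To be left alone.
- flask: Bystander: round flask, 76 mm diameter, 101 mm tall, in a fixed cork ring; origin at the centre of its underside. To be left alone.
Mind the look-alikes: they are no part of the job. Of the things like the vent_key, leave any that is red; of the rest the larger one is meant.

How it is judged:
By the outcome, as a careful person would: the job done as asked, in the order asked, and still so for the second after the job is handed in, while the arm keeps its last pose, push and grip.
It also fails if it takes over 64 s, if anything falls off the work surface, if the arm or the gripper's body presses on something with over 40 N, if the wrist force passes 120 N, or if a joint passes its speed limit or range.

## Robot

A 6-joint arm with a two-finger parallel gripper is mounted at the origin on the work surface. World frame = base frame: x ahead of the robot, y to its left, z up, the work surface at z = 0. Lengths are in mm, angles in rad, forces in N, time in s.
With the tool pointing down it reaches from about 200 to 875 mm from the base axis. Payload 3.4 kg.
Tool frame: the origin (TCP) lies midway between the tips of the shut fingers; the grasp point (between the pads) lies 19 mm behind it; z points along the fingers, y is the direction in which the jaws open and shut (so a half turn about z gives the same grasp; the last joint's range is limited). The gripper opens to 94 mm and grips with 3 to 60 N. Pads are 16 mm wide; open, the fingers measure 119 mm over their backs; the gripper's body (75 mm by 177 mm) begins 78 mm behind the grasp point.
Start: joints at [1.02, 0.276, 1.505, -0, 1.361, -0.121], TCP at [239.618, 522.732, 205.493] pointing down, gripper open.
Joint ranges: [-2.89, 2.89], [-0.75, 2.08], [0.22, 2.7], [-1.18, 4.32], [0.11, 2.71], [-2.7, 2.7]. Speed limits (rad/s): [2.57, 2.57, 3.14, 3.14, 3.14, 3.14].

## Interface

Orientations are given as a unit quaternion [w, x, y, z].
In Python, from bench import observe, eyes, workorder gives the robot as it stands.
- The arm moves only by the tool step_arm, never from a script. Its argument "deltas" is one flat list of numbers, 7 for each row, row after row: the shift along the tool's x, y, z in mm, then the turn, a rotation vector about the tool's x, y, z in rad, then the gripper command: -1 is shut, 1 is fully open, values between are in proportion. In form: [tx, ty, tz, rx, ry, rz, hand, tx, ty, tz, rx, ry, rz, hand, ...]. A call has 1 to 20 rows; each row is the pose to reach, as a shift and turn from the pose measured when the call began, along the tool's axes at that moment; what a row does not reach only later rows make up. A row lasts 1/10 s, in which the tool goes at most 50 mm and 8.59 degrees, less where a joint would pass 70% of its speed; a pose out of reach is approached as far as the arm can. A call with a gripper value outside its range is refused whole. The fingers move at their own pace and stop on an object; "grip_force" is the grip in N (left out, the last holds). Time passes only in rows, so rows that repeat a pose let the fingers close. It gives the time, the measured TCP pose, the force and the opening at its end, in the units of the state.
- observe(): the state, without advancing time (a new reading comes with each control period).
- eyes.grab_frame(name): name is "scene" or "top"; returns a dict with "img" (400x640x3 uint8, red, green, blue), "mtx" (3x3 intrinsics, pixels), "R" (3x3) and "t" (3): a world point X has camera coordinates R X + t. Camera axes: x right, y down, z forward; pixel columns grow to the right and rows downward; lengths in mm; the calibration is good to about 2 mm. A picture is of the moment at which its call begins. There is no depth.
- workorder.finish_job(): hands the job in, once; it reports no verdict.
The state is a dict: "t": time; "q": joint angles; "qvel": joint speeds; "tau": joint torques, N m; "ee_pos": TCP position; "tool_rot": TCP orientation; "contact_force": force on the tool from outside, world axes, zero at the start; "moment": the same for the moment, N m; "width": finger opening in mm.
Only numpy, scipy, OpenCV 4.12 (cv2) and the standard library are available. Lean on these libraries where they do the work, as an engineer would, in place of code of your own. Each camera call takes 0.05 s, during which the arm holds its last target.

## Working session

There is one attempt and no reset: what is moved stays moved. The work goes in short steps, Python scripts to look and compute and a tool call to move; the robot and the scene stay as the last step left them, time stands still between calls to the robot, and variables do not carry over. Pictures are saved under pics/ and viewed, and the job is handed in when it is done.

Besides the shell and the picture viewer there is one more tool, called after "Call:" as name(argument=value, ...), one argument or row to a line, values as JSON. step_arm: Moves the arm, as the interface text tells. Its arguments: {"type":"object","properties":{"deltas":{"type":"array","items":{"type":"number"}},"grip_force":{"type":"number"}},"required":["deltas"]}

```bash
mkdir -p pics; ls
cat > h.py <<'E'
import numpy as np, cv2
from bench import observe, eyes, workorder
def grab(n,fn=None):
    f=eyes.grab_frame(n)
    if fn: cv2.imwrite('pics/'+fn,f['img'][:,:,::-1])
    return f
def ray(f,u,v,z):
    K,R,t=[np.array(f[k],float) for k in('mtx','R','t')]
    C=-R.T@t; d=R.T@np.linalg.solve(K,[u,v,1]); s=(z-C[2])/d[2]
    return C+s*d
def proj(f,X):
    K,R,t=[np.array(f[k],float) for k in('mtx','R','t')]
    p=K@(R@np.array(X,float)+t); return p[:2]/p[2]
E
python3 - <<'E'
from h import *
import pickle
for n in('scene','top'):
    f=grab(n,n+'0.png'); pickle.dump(f,open(n+'0.pkl','wb'))
    print(n,np.round(-np.array(f['R']).T@np.array(f['t'])),np.round(f['mtx'],0).tolist())
s=observe(); print(s)
E
```

```text
pics
scene [1243. -696.  856.] [[483.0, 0.0, 316.0], [0.0, 483.0, 202.0], [0.0, 0.0, 1.0]]
top [476. -18. 968.] [[375.0, 0.0, 320.0], [0.0, 375.0, 202.0], [0.0, 0.0, 1.0]]
{'t': 0.1, 'q': array([ 1.02001355e+00,  2.76496726e-01,  1.50597869e+00,  9.38280898e-06,
        1.36074986e+00, -1.21039250e-01]), 'qvel': array([-0.00024198, -0.00084015, -0.00132778,  0.00054034, -0.00091458,
        0.00011627]), 'tau': array([ 1.23791651e-03, -4.05453086e+01, -2.37778938e+01,  7.06121139e-02,
        2.98876909e-02, -5.64433287e-05]), 'ee_pos': array([239.31526346, 522.26126592, 204.72234536]), 'tool_rot': array([-2.73410681e-04,  2.13223031e-01,  9.77003210e-01, -7.69174024e-04]), 'contact_force': array([ 0.13658925, -0.55823983, -0.50333719]), 'moment': array([ 0.01120051,  0.01489507, -0.00539686]), 'width': 94.14735532887512}
```

View pics/scene0.png

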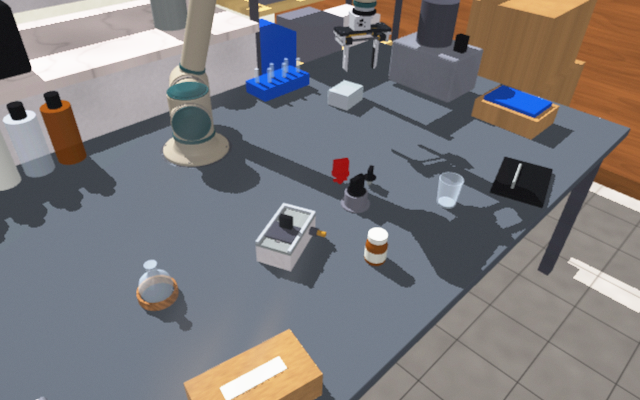

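View pics/top0.png

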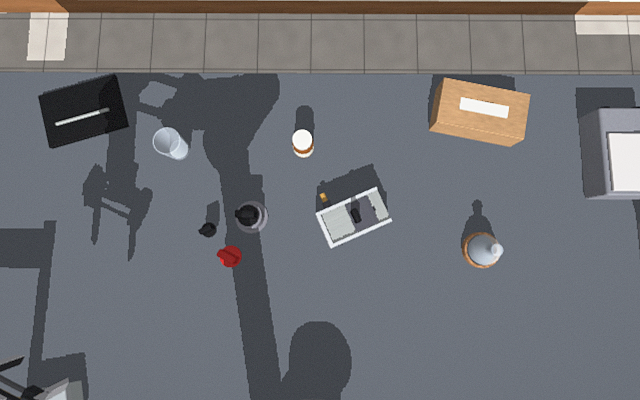

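Run:
```python
import cv2,numpy as np
t=cv2.imread('pics/top0.png');s=cv2.imread('pics/scene0.png')
a=cv2.resize(t[190:280,190:280],(400,400),interpolation=cv2.INTER_CUBIC)
b=cv2.resize(s[140:220,320:400],(400,400),interpolation=cv2.INTER_CUBIC)
cv2.imwrite('pics/crop_keys.png',np.hstack([a,b]))
a=cv2.resize(t[160:255,305:400],(400,400),interpolation=cv2.INTER_CUBIC)
b=cv2.resize(s[195:275,250:330],(400,400),interpolation=cv2.INTER_CUBIC)
cv2.imwrite('pics/crop_block.png',np.hstack([a,b]))
```

```text
(no output)
```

View pics/crop_keys.png

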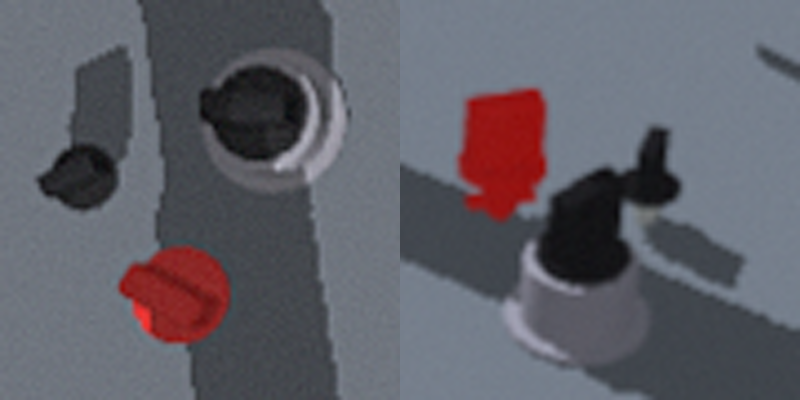

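View pics/crop_block.png

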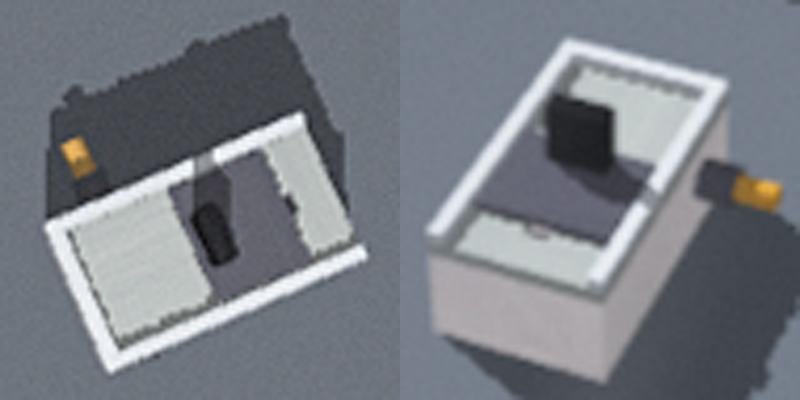

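Top view: three key-like things. The red one is at (230,257), a small black one at (208,230), and a larger black one in the grey cup at (248,214). The larger black one in the cup fits: it isn't red, it is the larger of the rest, and it stands in the parking cup. The crop confirms this. The block's bar end (+y) is at image left. The shutter is partly over the socket, with its grip near (356,215).

Run:
```python
from h import *
import pickle
T=pickle.load(open('top0.pkl','rb'));S=pickle.load(open('scene0.pkl','rb'))
im=T['img'].astype(int)
m=((im.min(2)>205)).astype(np.uint8); mm=np.zeros_like(m); mm[175:255,305:400]=m[175:255,305:400]
ys,xs=np.nonzero(mm); print('n',len(xs))
# rectify to world plane z=67
P=np.array([ray(T,u,v,67)[:2] for u,v in zip(xs,ys)],np.float32)
r=cv2.minAreaRect(P); b=cv2.boxPoints(r); print('rails rect',r,b.round(1).tolist())
# crop: also colour samples
for p in[(312,215),(340,222),(350,215),(356,215),(378,205),(374,208)]: print(p,im[p[1],p[0]])
# black grip
d=(im.max(2)<45).astype(np.uint8)
n,l,st,c=cv2.connectedComponentsWithStats(d[160:290,180:400])
for i in range(1,n):
    if st[i,4]>15: print('dark',st[i]+np.array([180,160,0,0,0]),c[i]+[180,160])
```

```text
n 480
rails rect ((554.5291748046875, -94.68113708496094), (90.7568588256836, 160.91432189941406), 23.969682693481445) [[480.3999938964844, -39.599998474121094], [545.7999877929688, -186.60000610351562], [628.7000122070312, -149.8000030517578], [563.2999877929688, -2.700000047683716]]
(312, 215) [114 120 128]
(340, 222) [190 198 196]
(350, 215) [ 94  93 105]
(356, 215) [40 41 45]
(378, 205) [184 190 189]
(374, 208) [69 71 76]
dark [235 205  24  21 303] [246.64686469 214.68316832]
dark [351 208  10  15  62] [355.09677419 214.9516129 ]
dark [199 223  17  14 138] [207.92028986 229.10869565]
```

Run:
```python
from h import *
import pickle
T=pickle.load(open('top0.pkl','rb'));S=pickle.load(open('scene0.pkl','rb'))
def cr(f,x0,y0,w):
    a=f['img'][y0:y0+w,x0:x0+w,::-1].astype(float)
    a=np.clip((a/120)**0.6*255,0,255).astype(np.uint8)
    return cv2.resize(a,(400,400),interpolation=cv2.INTER_NEAREST)
cv2.imwrite('pics/crop2.png',np.hstack([cr(T,225,190,50),cr(S,330,155,60)]))
o=np.array([568.7,-126.7]);yv=np.array([-.4065,.9137]);xv=np.array([.9137,.4065])
im=T['img'].astype(int);d=(im.max(2)<60).astype(np.uint8);d[:, :345]=0;d[:,365:]=0;d[:203]=0;d[226:]=0
ys,xs=np.nonzero(d);P=np.array([ray(T,u,v,100.5)[:2] for u,v in zip(xs,ys)],np.float32)
Q=P-o; q=np.c_[Q@xv,Q@yv]; print('grip top-view block frame @100.5: mean',q.mean(0),'range',q.min(0),q.max(0),len(q))
im=S['img'].astype(int);d=(im.max(2)<45).astype(np.uint8)
n,l,st,c=cv2.connectedComponentsWithStats(d[150:270,250:400])
for i in range(1,n):
    if st[i,4]>15: print('scene dark',st[i]+np.array([250,150,0,0,0]),c[i]+[250,150])
```

```text
grip top-view block frame @100.5: mean [ 0.40414474 32.89224782] range [-16.45889589  24.07845213] [29.58066087 41.41918859] 104
scene dark [348 166  28  31 392] [360.04846939 183.06122449]
scene dark [280 217  12  12 115] [285.96521739 222.68695652]
```

View pics/crop2.png

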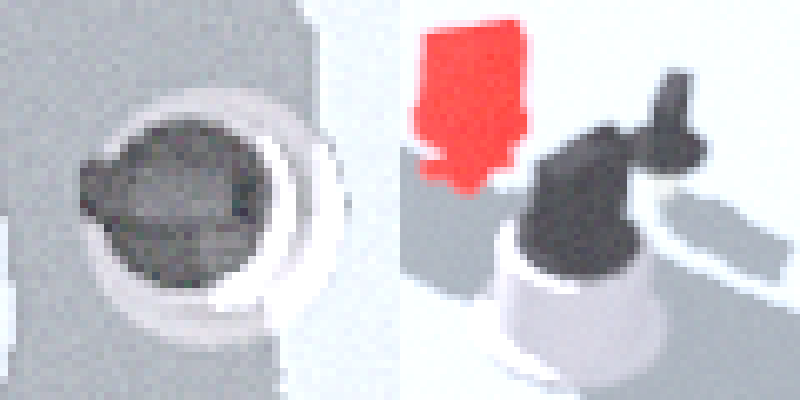

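Run:
```python
from h import *
import pickle
T=pickle.load(open('top0.pkl','rb'));S=pickle.load(open('scene0.pkl','rb'))
# average more frames to cut noise
N=4
def avg(n):
    return sum(eyes.grab_frame(n)['img'].astype(float) for _ in range(N))/N
def cr(a,x0,y0,w):
    a=a[y0:y0+w,x0:x0+w].mean(2)
    a=np.clip((a-20)/40*255,0,255).astype(np.uint8)
    return cv2.resize(a,(400,400),interpolation=cv2.INTER_CUBIC)
cv2.imwrite('pics/crop3.png',np.hstack([cr(avg('top'),230,195,40),cr(avg('scene'),340,155,40)]))
```

```text
(no output)
```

View pics/crop3.png

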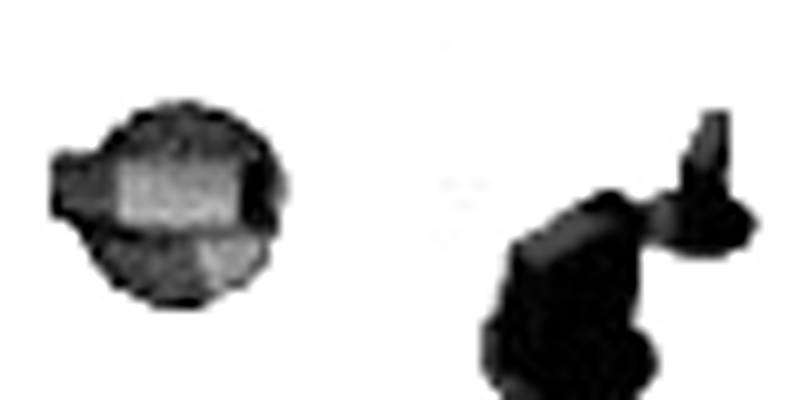

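Run:
```python
from h import *
import pickle
T=pickle.load(open('top0.pkl','rb'));S=pickle.load(open('scene0.pkl','rb'))
c=lambda x,y:(230+x/10-.5,195+y/10-.5)
s=lambda x,y:(340+(x-400)/10-.5,155+y/10-.5)
L=[ray(T,*c(*p),94)[:2] for p in((50,150),(50,217),(240,155),(240,228))]
print(np.round(L,1).tolist()); ctr=np.mean(L,0); print('wing ctr',ctr)
d=(L[0]+L[1]-L[2]-L[3])/2; print('len',np.hypot(*d),'yaw of wing axis',np.degrees(np.arctan2(d[1],d[0])),'w',np.hypot(*(L[0]-L[1])))
for p in((512,245),(605,193),(640,208),(545,262)): print('scene wing',ray(S,*s(*p),94).round(1))
im=T['img'].astype(int)
# collar: dark blob circle
d=(im.max(2)<60).astype(np.uint8);d[:,:232]=0;d[:,262:]=0;d[:200]=0;d[230:]=0
cs,_=cv2.findContours(d,cv2.RETR_EXTERNAL,cv2.CHAIN_APPROX_NONE);k=max(cs,key=len)[:,0]
k=k[k[:,0]>239]; P=np.array([ray(T,u,v,50)[:2] for u,v in k])
A=np.c_[2*P,np.ones(len(P))];x=np.linalg.lstsq(A,(P**2).sum(1),rcond=None)[0]
print('collar fit',x[:2],np.sqrt(x[2]+x[0]**2+x[1]**2))
# stand: scene cup rim/foot: bright grey
m=((im.min(2)>95)&(im.max(2)-im.min(2)<25)).astype(np.uint8)
```

```text
[[567.2, 186.1], [551.4, 185.5], [566.2, 141.4], [549.1, 140.9]]
wing ctr [558.46605012 163.49250596]
len 44.63089976637919 yaw of wing axis 87.92198128598196 w 15.77576719742769
scene wing [553.  144.4  94. ]
scene wing [553.9 182.1  94. ]
scene wing [565.3 183.7  94. ]
scene wing [564.6 145.   94. ]
collar fit [558.62272921 163.40892352] 25.022122832771352
```

```bash
cat >> h.py <<'E'
from scipy.spatial.transform import Rotation as Ro
def plan(pos,yaw):
    s=observe(); q=s['tool_rot']; R=Ro.from_quat([q[1],q[2],q[3],q[0]])
    a=np.radians(yaw); y=np.array([np.cos(a),np.sin(a),0]); z=np.array([0,0,-1.]); x=np.cross(y,z)
    Rt=Ro.from_matrix(np.c_[x,y,z])
    d=R.inv().apply(np.array(pos)-s['ee_pos']); r=(R.inv()*Rt).as_rotvec()
    yv=R.as_matrix()[:,1]
    print('t',round(s['t'],2),'ee',s['ee_pos'].round(1),'yaw_y',round(float(np.degrees(np.arctan2(yv[1],yv[0]))),2),'F',s['contact_force'].round(1),'M',s['moment'].round(2),'w',round(s['width'],1),'q',s['q'].round(2))
    print('-> shift',d.round(1),'rot',r.round(4))
E
python3 - <<'E'
from h import *
import pickle
S=pickle.load(open('scene0.pkl','rb'))
print('grip mid proj',proj(S,[555.3,-96.5,83]))
plan([555.3,-96.5,150],24); plan([555.3,-96.5,205],24)
E
```

```text
grip mid proj [285.66121341 221.40793583]
t 0.5 ee [239.6 522.7 205.4] yaw_y 65.37 F [-0.3 -0.8  0.7] M [-0.    0.06  0.02] w 94.0 q [ 1.02  0.28  1.5  -0.    1.36 -0.12]
-> shift [-545.  -431.3   55.5] rot [-0.      0.      0.7221]
t 0.5 ee [239.6 522.7 205.4] yaw_y 65.37 F [-0.3 -0.8  0.7] M [-0.    0.06  0.02] w 94.0 q [ 1.02  0.28  1.5  -0.    1.36 -0.12]
-> shift [-5.450e+02 -4.313e+02  5.000e-01] rot [-0.      0.      0.7221]
```

Call:
step_arm(
  deltas=[-545,-431,0,0,0,0.722,0.28,-545,-431,0,0,0,0.722,0.28,-545,-431,0,0,0,0.722,0.28,-545,-431,0,0,0,0.722,0.28,-545,-431,0,0,0,0.722,0.28,-545,-431,0,0,0,0.722,0.28,-545,-431,0,0,0,0.722,0.28,-545,-431,0,0,0,0.722,0.28,-545,-431,0,0,0,0.722,0.28,-545,-431,0,0,0,0.722,0.28,-545,-431,0,0,0,0.722,0.28,-545,-431,0,0,0,0.722,0.28,-545,-431,0,0,0,0.722,0.28,-545,-431,0,0,0,0.722,0.28,-545,-431,30,0,0,0.722,0.28,-545,-431,55,0,0,0.722,0.28,-545,-431,55,0,0,0.722,0.28],
  grip_force=15,
)

```text
t: 2.2
ee_pos: [552.9, -96.0, 147.1]
tool_rot: [-0.004, 0.545, 0.838, -0.001]
contact_force: [-0.4, 1.2, 0.4]
width: 60.4
```

Run:
```python
from h import *
plan([555.3,-96.5,72],24)
grab('top','top1.png')
```

```text
t 2.2 ee [552.9 -96.  147.1] yaw_y 23.95 F [-0.4  1.2  0.4] M [-0.05  0.02 -0.01] w 60.4 q [-0.3   0.3   1.62  0.    1.23 -0.71]
-> shift [-1.8  2.5 75. ] rot [-0.0058 -0.0051 -0.0009]
```

View pics/top1.png

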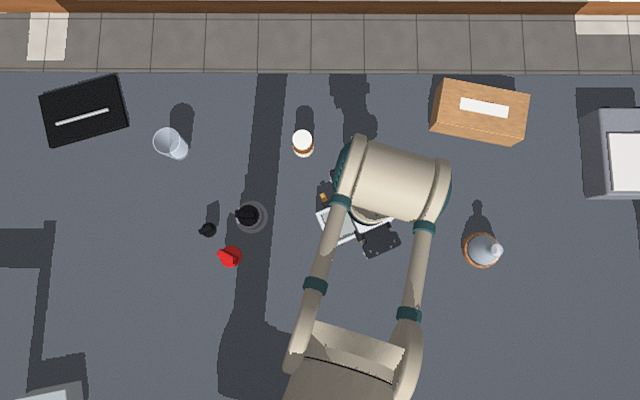

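The arm hides the grip from above. The jar, beaker, flask and keys are all untouched. Next: descend and close on the grip.

Call:
step_arm(
  deltas=[-1.8,2.5,35,-0.006,-0.005,0,0.28,-1.8,2.5,65,-0.006,-0.005,0,0.28,-1.8,2.5,75,-0.006,-0.005,0,0.28,-1.8,2.5,75,-0.006,-0.005,0,0.28,-1.8,2.5,75,-0.006,-0.005,0,-1,-1.8,2.5,75,-0.006,-0.005,0,-1,-1.8,2.5,75,-0.006,-0.005,0,-1,-1.8,2.5,75,-0.006,-0.005,0,-1],
  grip_force=15,
)

```text
t: 3.05
ee_pos: [556.3, -97.4, 75.3]
tool_rot: [0.002, 0.544, 0.839, -0.0]
contact_force: [-3.9, -2.2, 5.3]
width: 34.1
```

Run:
```python
from h import *
s=observe()
plan(s['ee_pos']+55*np.array([-.4065,.9137,0]),24)
grab('scene','s1.png')
a=cv2.imread('pics/s1.png')[150:300,230:380];cv2.imwrite('pics/s1c.png',cv2.resize(a,(600,600),interpolation=cv2.INTER_CUBIC))
```

```text
t 3.05 ee [556.3 -97.4  75.3] yaw_y 24.04 F [-3.9 -2.2  5.3] M [-0.44  0.71 -0.05] w 34.1 q [-0.3   0.36  1.73 -0.    1.05 -0.71]
-> shift [55.   0.1 -0.2] rot [0.0014 0.0038 0.0007]
```

View pics/s1c.png

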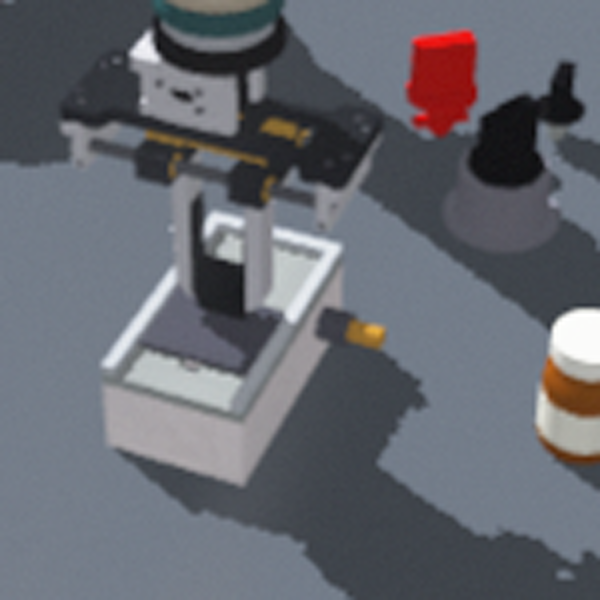

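The fingers hold the tab at 34 mm opening, which matches its width. Slide along tool +x, which is block +y.

Call:
step_arm(
  deltas=[6,0,0,0,0,0,-1,12,0,0,0,0,0,-1,18,0,0,0,0,0,-1,24,0,0,0,0,0,-1,30,0,0,0,0,0,-1,36,0,0,0,0,0,-1,42,0,0,0,0,0,-1,46,0,0,0,0,0,-1,50,0,0,0,0,0,-1,53,0,0,0,0,0,-1,56,0,0,0,0,0,-1,58,0,0,0,0,0,-1,60,0,0,0,0,0,-1,60,0,0,0,0,0,-1],
  grip_force=18,
)

```text
t: 4.5
ee_pos: [533.2, -45.6, 75.2]
tool_rot: [0.005, 0.544, 0.839, -0.002]
contact_force: [1.8, -10.1, 0.1]
width: 33.8
```

Run:
```python
from h import *
s=observe()
q=(s['ee_pos'][:2]-[568.7,-126.7]);print('block frame',q@[.9137,.4065],q@[-.4065,.9137], 'Fy',s['contact_force'][:2]@[-.4065,.9137])
plan(s['ee_pos'],24)
grab('scene','s2.png')
a=cv2.imread('pics/s2.png')[150:300,230:380];cv2.imwrite('pics/s2c.png',cv2.resize(a,(600,600),interpolation=cv2.INTER_CUBIC))
```

```text
block frame 0.5485406730912673 88.4980671880265 Fy -9.996633496757397
t 4.5 ee [533.2 -45.6  75.2] yaw_y 24.11 F [  1.8 -10.1   0.1] M [-1.88  0.14 -0.07] w 33.8 q [-0.21  0.32  1.79 -0.01  1.02 -0.63]
-> shift [0. 0. 0.] rot [0.0016 0.0101 0.002 ]
```

View pics/s2c.png

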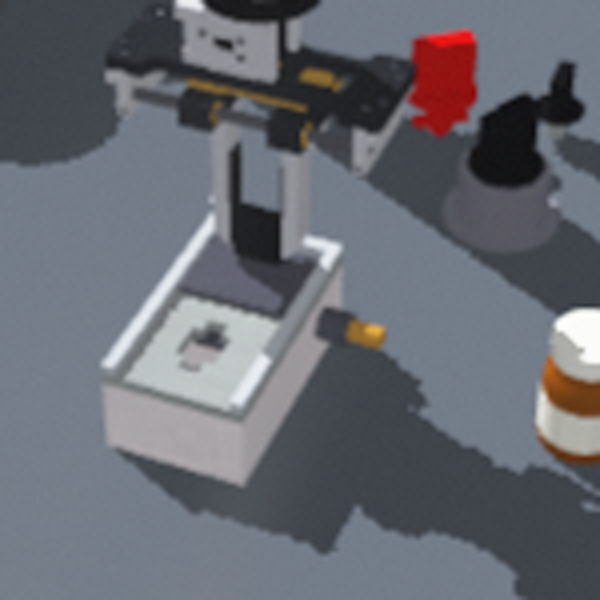

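The shutter has stopped at grip y = 88.5 mm in the block frame (expected 88), with about 10 N against the stop, and the keyhole is fully uncovered at crop (205,345). Next: release, lift and go above the key.

Call:
step_arm(
  deltas=[-0.5,0,0,0,0,0,0.28,-0.5,0,0,0,0,0,0.28,-0.5,0,0,0,0,0,0.28,0,0,-45,0,0,0,0.28,0,0,-90,0,0,0,0.28,0,0,-90,0,0,0,0.28],
)

```text
t: 5.15
ee_pos: [536.9, -44.9, 171.0]
tool_rot: [0.01, 0.544, 0.839, 0.001]
contact_force: [0.7, -0.2, 1.5]
width: 60.1
```

Run:
```python
from h import *
plan([558.5,163.5,165],-2)
```

```text
t 5.15 ee [536.9 -44.9 171. ] yaw_y 24.12 F [ 0.7 -0.2  1.5] M [-0.03  0.04 -0.  ] w 60.1 q [-0.21  0.23  1.65 -0.01  1.24 -0.63]
-> shift [181.4 104.8   4.4] rot [0.0153 0.013  0.4558]
```

Call:
step_arm(
  deltas=[181.4,104.8,4.4,0.015,0.013,0.456,0.28,181.4,104.8,4.4,0.015,0.013,0.456,0.28,181.4,104.8,4.4,0.015,0.013,0.456,0.28,181.4,104.8,4.4,0.015,0.013,0.456,0.28,181.4,104.8,4.4,0.015,0.013,0.456,0.28,181.4,104.8,4.4,0.015,0.013,0.456,0.28,181.4,104.8,4.4,0.015,0.013,0.456,0.28,181.4,104.8,4.4,0.015,0.013,0.456,0.28],
)

```text
t: 5.95
ee_pos: [558.0, 162.4, 164.5]
tool_rot: [-0.0, 0.72, 0.694, -0.0]
contact_force: [0.3, -0.4, 0.2]
width: 60.1
```

Run:
```python
from h import *
plan([558.5,163.5,58],-2)
grab('scene','s3.png')
a=cv2.imread('pics/s3.png')[80:280,230:430];cv2.imwrite('pics/s3c.png',cv2.resize(a,(600,600),interpolation=cv2.INTER_CUBIC))
```

```text
t 5.95 ee [558.  162.4 164.5] yaw_y -2.06 F [ 0.3 -0.4  0.2] M [-0.08  0.08 -0.01] w 60.1 q [ 0.16  0.31  1.56 -0.    1.27  0.2 ]
-> shift [  1.2   0.5 106.5] rot [-0.0008  0.0006 -0.001 ]
```

View pics/s3c.png

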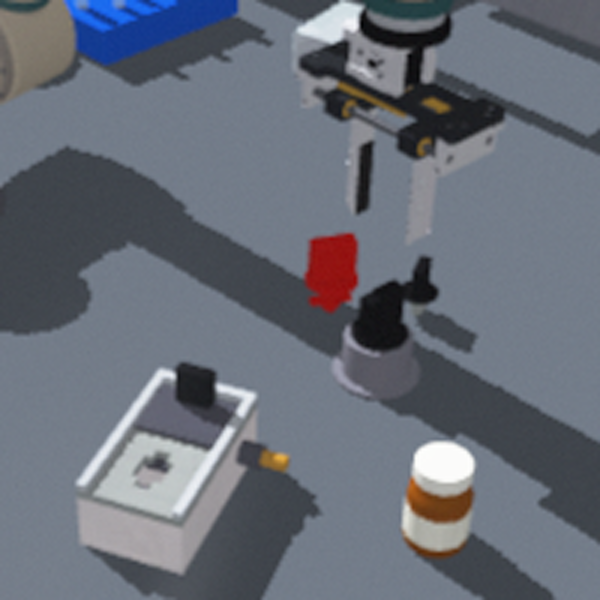

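The jaws stand over the wing and the shutter stays open. The socket is now uncovered, so measure it from both views.

Run:
```python
from h import *
import pickle
T=grab('top','top3.png');S=grab('scene');pickle.dump((T,S),open('f3.pkl','wb'))
o=np.array([568.7,-126.7]);yv=np.array([-.4065,.9137]);xv=np.array([.9137,.4065])
print('pred socket px',proj(T,[*o,60]),proj(S,[*o,60]))
u,v=proj(T,[*o,60]).astype(int);a=cv2.resize(T['img'][v-25:v+25,u-25:u+25,::-1],(400,400),interpolation=cv2.INTER_CUBIC);x0,y0=u-25,v-25
u,v=proj(S,[*o,60]).astype(int);b=cv2.resize(S['img'][v-25:v+25,u-25:u+25,::-1],(400,400),interpolation=cv2.INTER_CUBIC)
print(x0,y0,u-25,v-25)
cv2.imwrite('pics/sock.png',np.hstack([a,b]))
```

```text
pred socket px [366.10819141 211.08391101] [280.26696314 236.63039719]
341 186 255 211
```

View pics/sock.png

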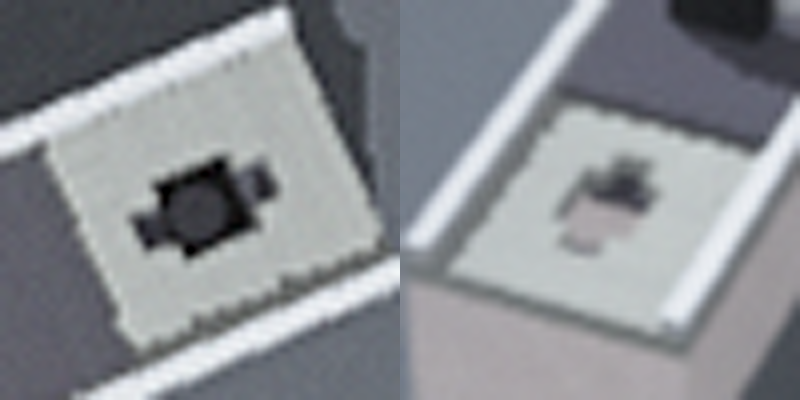

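Run:
```python
from h import *
import pickle
T,S=pickle.load(open('f3.pkl','rb'))
o=np.array([568.7,-126.7]);yv=np.array([-.4065,.9137]);xv=np.array([.9137,.4065])
for nm,f,(x0,y0,x1,y1) in(('top',T,(355,203,378,221)),('scene',S,(271,228,291,246))):
    sub=f['img'][y0:y1,x0:x1].astype(np.uint8)
    if nm=='top': g=sub.mean(2)<140
    else: g=(sub[:,:,1].astype(int)<168)
    n,l,st,c=cv2.connectedComponentsWithStats(g.astype(np.uint8)); i=1+np.argmax(st[1:,4]); m=l==i
    ys,xs=np.nonzero(m); P=np.array([ray(f,x0+u,y0+v,60)[:2] for u,v in zip(xs,ys)],np.float32)
    r=cv2.minAreaRect(P); q=np.c_[(P-o)@xv,(P-o)@yv]
    print(nm,st[i],'rect',np.round(r[0],1),np.round(r[1],1),round(r[2],1),'range blk',q.min(0).round(1),q.max(0).round(1),'mean',q.mean(0).round(1))
    # PCA axis
    C=np.cov((P-P.mean(0)).T);w,V=np.linalg.eigh(C);print('axis yaw',np.degrees(np.arctan2(V[1,1],V[0,1])))
```

```text
top [  2   2  19  14 158] rect [ 568.5 -127.2] [26.2 45.3] 23.5 range blk [-13.5 -23. ] [12.8 22.2] mean [-0.6 -0.2]
axis yaw 112.63367867107324
scene [  3   2  14  13 102] rect [ 566.4 -125.5] [24.9 46.2] 13.9 range blk [-14.4 -21.5] [12.7 24.9] mean [-1.3  3. ]
axis yaw 110.95585943011268
```

The top view gives the socket at (568.5,-127.2), with a 26 x 45 mm hole at yaw 23.5°. That agrees with the rails (568.7,-126.7, 24.0°) and with the shutter stop. The scene view is coarser but within 2 mm. Now grasp the key.

Call:
step_arm(
  deltas=[1.2,0.5,45,0,0,0,0.28,1.2,0.5,85,0,0,0,0.28,1.2,0.5,100,0,0,0,0.28,1.2,0.5,106.5,0,0,0,0.28,1.2,0.5,106.5,0,0,0,0.28,1.2,0.5,106.5,0,0,0,-1,1.2,0.5,106.5,0,0,0,-1,1.2,0.5,106.5,0,0,0,-1,1.2,0.5,106.5,0,0,0,-1,1.2,0.5,106.5,0,0,0,-1,1.2,0.5,106.5,0,0,0,-1],
  grip_force=35,
)

```text
t: 7.2
ee_pos: [559.2, 163.4, 58.8]
tool_rot: [0.0, 0.72, 0.694, 0.0]
contact_force: [0.7, -0.5, 1.7]
width: 17.8
```

Run:
```python
from h import *
plan([558.5,163.5,165],-2)
```

```text
t 7.2 ee [559.2 163.4  58.8] yaw_y -2.11 F [ 0.7 -0.5  1.7] M [-0.12  0.03 -0.03] w 17.8 q [ 0.17  0.4   1.7  -0.    1.03  0.2 ]
-> shift [   0.    -0.6 -106.3] rot [ 0.0008 -0.     -0.0019]
```

Call:
step_arm(
  deltas=[0,0,-15,0,0,0,-1,0,0,-30,0,0,0,-1,0,0,-55,0,0,0,-1,0,0,-85,0,0,0,-1,0,0,-106,0,0,0,-1,0,0,-106,0,0,0,-1],
  grip_force=50,
)

```text
t: 7.8
ee_pos: [561.0, 163.9, 167.5]
tool_rot: [0.002, 0.72, 0.694, 0.003]
contact_force: [0.1, -0.7, -2.8]
width: 17.9
```

Run:
```python
from h import *
plan([568.5,-127,165],23.9)
grab('scene','s4.png')
a=cv2.imread('pics/s4.png')[80:230,300:450];cv2.imwrite('pics/s4c.png',cv2.resize(a,(600,600),interpolation=cv2.INTER_CUBIC))
```

```text
t 7.8 ee [561.  163.9 167.5] yaw_y -2.1 F [ 0.1 -0.7 -2.8] M [-0.04  0.07  0.  ] w 17.9 q [ 0.17  0.31  1.55 -0.    1.27  0.2 ]
-> shift [-290.4   18.1    2.2] rot [ 6.800e-03  2.000e-04 -4.538e-01]
```

View pics/s4c.png

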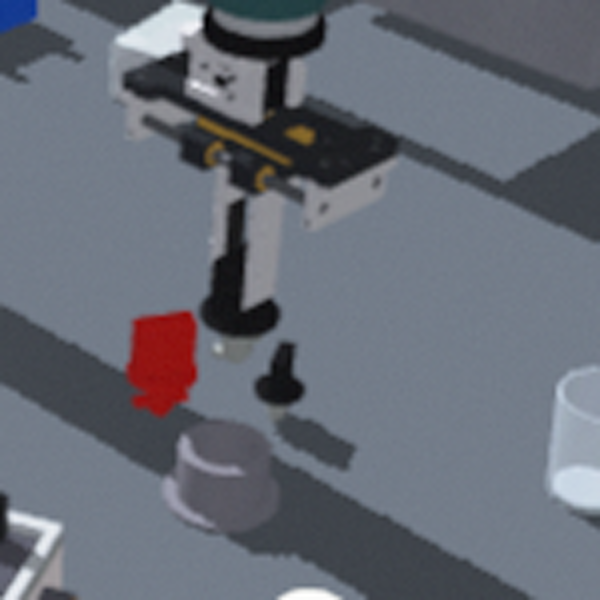

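The key hangs upright in the jaws (crop (240,290)), out of the cup. Next: carry it over the socket.

Call:
step_arm(
  deltas=[-40,2.5,0,0.007,0,-0.08,-1,-90,6,0,0.007,0,-0.2,-1,-140,9,0,0.007,0,-0.32,-1,-190,12,0,0.007,0,-0.454,-1,-240,15,0,0.007,0,-0.454,-1,-275,17.5,0,0.007,0,-0.454,-1,-290.4,18.1,0,0.007,0,-0.454,-1,-290.4,18.1,0,0.007,0,-0.454,-1,-290.4,18.1,0,0.007,0,-0.454,-1,-290.4,18.1,0,0.007,0,-0.454,-1],
)

```text
t: 8.85
ee_pos: [566.7, -125.3, 164.9]
tool_rot: [-0.002, 0.545, 0.839, -0.001]
contact_force: [-0.5, 0.5, -1.4]
width: 17.7
```

Run:
```python
from h import *
plan([568.5,-127,120],23.9)
```

```text
t 8.85 ee [ 566.7 -125.3  164.9] yaw_y 24.0 F [-0.5  0.5 -1.4] M [-0.05  0.06  0.  ] w 17.7 q [-0.34  0.31  1.56 -0.    1.28 -0.76]
-> shift [-2.4  1.1 44.8] rot [-0.0043 -0.0024  0.0018]
```

Call:
step_arm(
  deltas=[-2.4,1.1,25,-0.004,-0.002,0,-1,-2.4,1.1,45,-0.004,-0.002,0,-1,-2.4,1.1,45,-0.004,-0.002,0,-1,-2.4,1.1,45,-0.004,-0.002,0,-1],
)

```text
t: 9.25
ee_pos: [568.6, -125.7, 120.1]
tool_rot: [-0.001, 0.544, 0.839, 0.0]
contact_force: [0.6, 0.2, -2.5]
width: 17.7
```

Run:
```python
from h import *
plan([568.5,-127,108],23.9)
S=grab('scene','s5.png')
for p in((568.5,-127,71.5),): print(proj(S,p))
a=cv2.imread('pics/s5.png')[180:260,240:320];cv2.imwrite('pics/s5c.png',cv2.resize(a,(600,600),interpolation=cv2.INTER_CUBIC))
```

```text
t 9.25 ee [ 568.6 -125.7  120.1] yaw_y 24.1 F [ 0.6  0.2 -2.5] M [-0.01  0.03 -0.01] w 17.7 q [-0.34  0.35  1.62  0.    1.17 -0.76]
-> shift [-1.2 -0.6 12.1] rot [-0.0005 -0.0009  0.0036]
[280.00880524 233.12882569]
```

View pics/s5c.png

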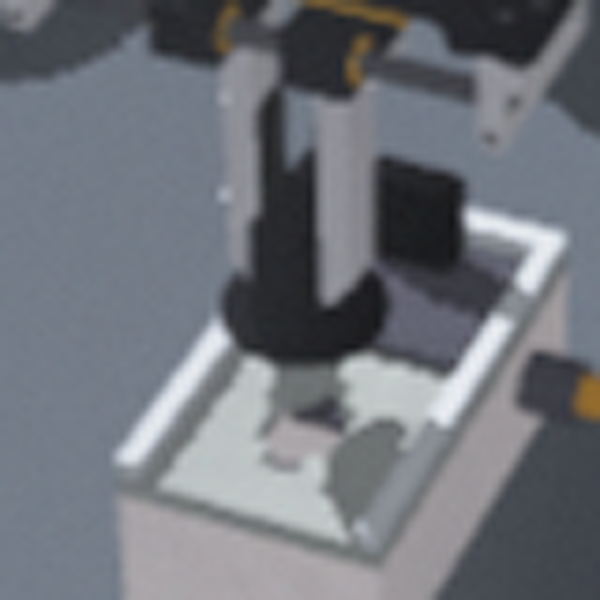

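The nose hangs over the keyhole and the wing is in line with the slots. Lower the tapered nose in, then recheck.

Call:
step_arm(
  deltas=[-1.4,-0.6,5,0,0,0,-1,-1.4,-0.6,10,0,0,0,-1,-1.4,-0.6,15,0,0,0,-1,-1.4,-0.6,17,0,0,0,-1,-1.4,-0.6,17,0,0,0,-1],
)

```text
t: 9.8
ee_pos: [568.9, -127.7, 103.3]
tool_rot: [-0.0, 0.544, 0.839, 0.0]
contact_force: [0.6, 0.0, -2.4]
width: 18.1
```

Run:
```python
from h import *
plan([568.5,-127,90],23.9)
```

```text
t 9.8 ee [ 568.9 -127.7  103.3] yaw_y 24.07 F [ 0.6  0.  -2.4] M [-0.    0.04 -0.04] w 18.1 q [-0.34  0.36  1.64  0.    1.14 -0.76]
-> shift [ 0.8 -0.1 13.3] rot [ 0.0001 -0.0003  0.003 ]
```

No contact with the nose inside. Continue down to the unpushed seat, at TCP z of about 91.

Call:
step_arm(
  deltas=[0.8,0,2,0,0,0,-1,0.8,0,4,0,0,0,-1,0.8,0,6,0,0,0,-1,0.8,0,8,0,0,0,-1,0.8,0,10,0,0,0,-1,0.8,0,12,0,0,0,-1,0.8,0,12,0,0,0,-1],
)

```text
t: 10.5
ee_pos: [568.4, -126.9, 90.9]
tool_rot: [-0.0, 0.544, 0.839, 0.0]
contact_force: [0.5, 0.7, -2.0]
width: 18.0
```

Run:
```python
from h import *
plan([568.5,-127,77],23.9)
S=grab('scene','s6.png')
a=cv2.imread('pics/s6.png')[180:260,240:320];cv2.imwrite('pics/s6c.png',cv2.resize(a,(600,600),interpolation=cv2.INTER_CUBIC))
```

```text
t 10.5 ee [ 568.4 -126.9   90.9] yaw_y 24.07 F [ 0.5  0.7 -2. ] M [-0.1   0.02 -0.03] w 18.0 q [-0.34  0.37  1.66  0.    1.11 -0.76]
-> shift [-0.2  0.1 13.9] rot [-0.0003 -0.0007  0.003 ]
```

View pics/s6c.png

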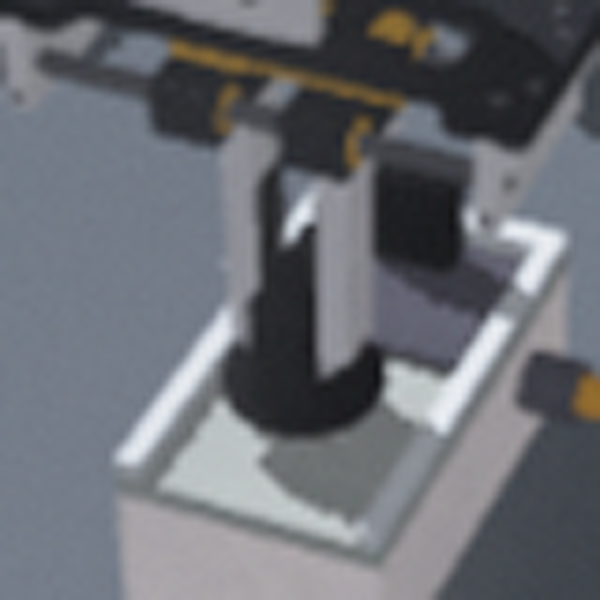

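The lugs went into the slots without contact, and the collar stands about 16 mm above the plate. Push against the spring to near the stop.

Call:
step_arm(
  deltas=[0,0,2,0,0,0,-1,0,0,4,0,0,0,-1,0,0,6,0,0,0,-1,0,0,8,0,0,0,-1,0,0,10,0,0,0,-1,0,0,12,0,0,0,-1,0,0,12,0,0,0,-1,0,0,12,0,0,0,-1],
  grip_force=58,
)

```text
t: 11.35
ee_pos: [568.7, -127.0, 79.4]
tool_rot: [0.0, 0.544, 0.839, 0.0]
contact_force: [-0.0, 0.5, 4.5]
width: 17.9
```

Run:
```python
from h import *
plan([568.5,-127,78],23.9)
```

```text
t 11.35 ee [ 568.7 -127.    79.4] yaw_y 24.07 F [-0.   0.5  4.5] M [0.03 0.18 0.02] w 17.9 q [-0.34  0.38  1.68  0.    1.08 -0.76]
-> shift [ 0.1 -0.2  1.4] rot [ 0.0003 -0.0001  0.003 ]
```

Call:
step_arm(
  deltas=[0,0,0.8,0,0,0.1,-1,0,0,0.8,0,0,0.2,-1,0,0,0.8,0,0,0.3,-1,0,0,0.8,0,0,0.4,-1,0,0,0.8,0,0,0.5,-1,0,0,0.8,0,0,0.6,-1,0,0,0.8,0,0,0.7,-1,0,0,0.8,0,0,0.8,-1,0,0,0.8,0,0,0.9,-1,0,0,0.8,0,0,1.0,-1,0,0,0.8,0,0,1.0,-1],
)

```text
t: 12.45
ee_pos: [569.2, -127.1, 78.9]
tool_rot: [0.0, 0.88, 0.475, 0.0]
contact_force: [0.0, -1.2, 4.5]
width: 18.0
```

Run:
```python
from h import *
plan([568.5,-127,78],24-83)
S=grab('scene','s7.png')
a=cv2.imread('pics/s7.png')[180:260,240:320];cv2.imwrite('pics/s7c.png',cv2.resize(a,(600,600),interpolation=cv2.INTER_CUBIC))
```

```text
t 12.45 ee [ 569.2 -127.1   78.9] yaw_y -33.28 F [ 0.  -1.2  4.5] M [0.   0.22 0.19] w 18.0 q [-0.34  0.38  1.68  0.    1.08  0.24]
-> shift [-0.3 -0.6  0.9] rot [ 0.001  -0.0008  0.4488]
```

View pics/s7c.png

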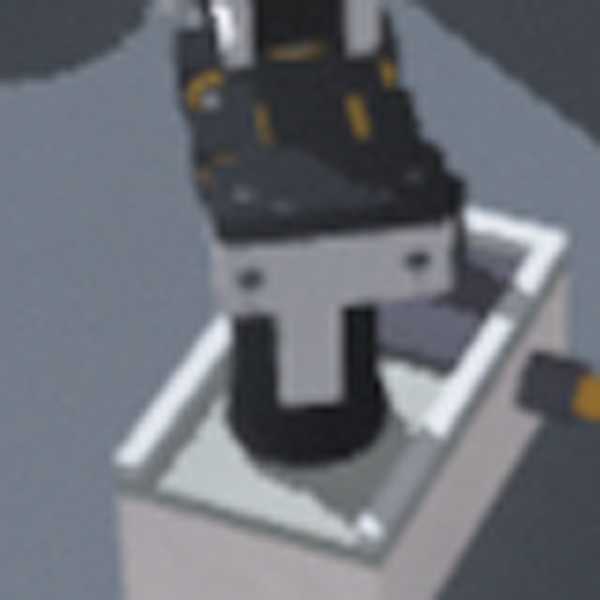

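The key turns, with the spring moment at 0.19 N m. Continue to the stop in small steps, watching for the moment to jump.

Call:
step_arm(
  deltas=[-0.3,-0.4,0.3,0,0,0.1,-1,-0.3,-0.4,0.3,0,0,0.2,-1,-0.3,-0.4,0.3,0,0,0.3,-1,-0.3,-0.4,0.3,0,0,0.38,-1,-0.3,-0.4,0.3,0,0,0.43,-1,-0.3,-0.4,0.3,0,0,0.45,-1,-0.3,-0.4,0.3,0,0,0.45,-1],
  grip_force=60,
)

```text
t: 13.2
ee_pos: [569.1, -127.1, 78.9]
tool_rot: [0.0, 0.964, 0.267, 0.001]
contact_force: [-0.5, 1.2, 4.8]
width: 17.6
```

Run:
```python
from h import *
plan([568.5,-127,78],24-83)
```

```text
t 13.2 ee [ 569.1 -127.1   78.9] yaw_y -58.97 F [-0.5  1.2  4.8] M [0.14 0.25 0.19] w 17.6 q [-0.34  0.38  1.68  0.    1.08  0.69]
-> shift [-0.5 -0.4  0.9] rot [ 0.0014 -0.0017  0.0005]
```

Call:
step_arm(
  deltas=[-0.4,-0.3,0.3,0,0,0.03,-1,-0.4,-0.3,0.3,0,0,0.05,-1,-0.4,-0.3,0.3,0,0,0.05,-1],
)

```text
t: 13.5
ee_pos: [569.1, -127.0, 79.0]
tool_rot: [0.001, 0.97, 0.244, 0.001]
contact_force: [0.1, 1.0, 5.5]
width: 17.7
```

Run:
```python
from h import *
plan([568.5,-127,78],24-83)
```

```text
t 13.5 ee [ 569.1 -127.    79. ] yaw_y -61.81 F [0.1 1.  5.5] M [0.07 0.26 0.23] w 17.7 q [-0.34  0.38  1.68  0.    1.08  0.74]
-> shift [-0.5 -0.3  1. ] rot [ 0.002  -0.0025 -0.0491]
```

Call:
step_arm(
  deltas=[-0.4,-0.3,0.3,0,0,0.03,-1,-0.4,-0.3,0.3,0,0,0.06,-1,-0.4,-0.3,0.3,0,0,0.06,-1],
)

```text
t: 13.8
ee_pos: [569.0, -127.0, 79.0]
tool_rot: [0.001, 0.977, 0.215, 0.002]
contact_force: [-1.2, 1.0, 5.2]
width: 17.7
```

Run:
```python
from h import *
plan([568.5,-127,78],24-83)
S=grab('scene','s8.png')
a=cv2.imread('pics/s8.png')[180:260,240:320];cv2.imwrite('pics/s8c.png',cv2.resize(a,(600,600),interpolation=cv2.INTER_CUBIC))
```

```text
t 13.8 ee [ 569. -127.   79.] yaw_y -65.15 F [-1.2  1.   5.2] M [0.11 0.17 0.69] w 17.7 q [-0.34  0.38  1.68  0.    1.08  0.8 ]
-> shift [-0.5 -0.2  1. ] rot [ 0.0029 -0.003  -0.1074]
```

View pics/s8c.png

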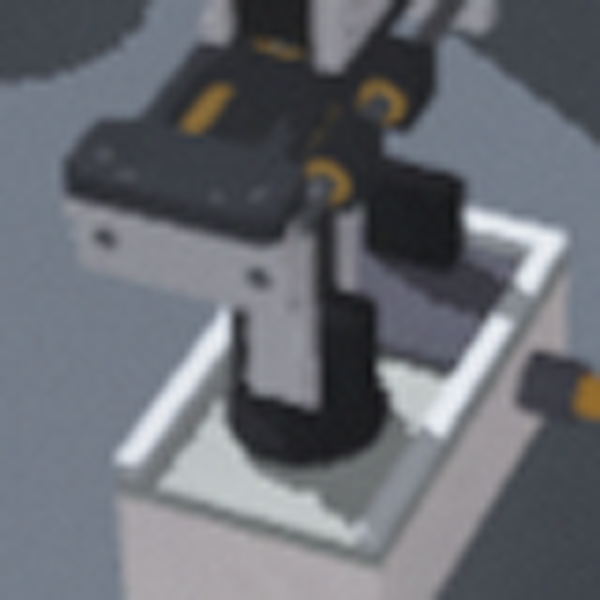

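The moment jumped from 0.23 to 0.69 N m within 3°, so the hard stop is reached. The picture shows the wing turned about a quarter, the collar low on the plate, and the shutter still open. Hold with slightly less over-twist and check it stays steady.

Call:
step_arm(
  deltas=[-0.3,0,0.4,0,0,-0.015,-1,-0.3,0,0.4,0,0,-0.015,-1,-0.3,0,0.4,0,0,-0.015,-1,-0.3,0,0.4,0,0,-0.015,-1,-0.3,0,0.4,0,0,-0.015,-1,-0.3,0,0.4,0,0,-0.015,-1,-0.3,0,0.4,0,0,-0.015,-1,-0.3,0,0.4,0,0,-0.015,-1],
  grip_force=60,
)

```text
t: 14.65
ee_pos: [569.0, -127.0, 78.9]
tool_rot: [0.001, 0.975, 0.223, 0.002]
contact_force: [-1.1, 0.6, 5.9]
width: 17.8
```

Run:
```python
from h import *
plan([568.5,-127,78],24-83)
T=grab('top','top9.png');S=grab('scene','s9.png')
# wing end faces: dark wing in scene
a=S['img'][200:250,255:305,::-1].mean(2);a=np.clip((a-15)/60*255,0,255).astype(np.uint8)
cv2.imwrite('pics/s9c.png',np.hstack([cv2.resize(a,(400,400),interpolation=cv2.INTER_CUBIC),cv2.resize(cv2.cvtColor(T['img'][170:260,310:400],cv2.COLOR_RGB2GRAY),(400,400))]))
```

```text
t 14.65 ee [ 569.  -127.    78.9] yaw_y -64.19 F [-1.1  0.6  5.9] M [0.18 0.23 0.6 ] w 17.8 q [-0.34  0.38  1.68  0.    1.07  0.78]
-> shift [-0.4 -0.3  0.9] rot [ 0.0033 -0.0034 -0.0906]
```

View pics/s9c.png

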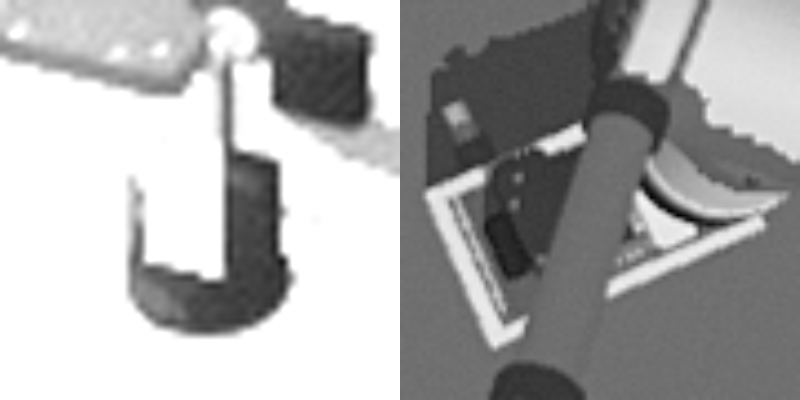

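View pics/s9.png

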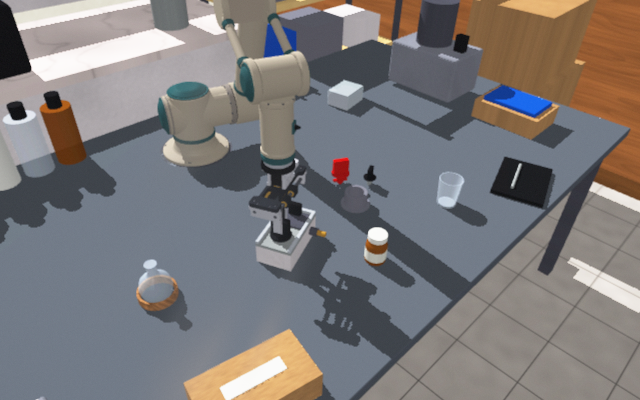

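Run:
```python
from h import *
T=eyes.grab_frame('top')
d=(T['img'].max(2)<60).astype(np.uint8);m=np.zeros_like(d);m[216:235,327:343]=d[216:235,327:343]
ys,xs=np.nonzero(m);P=np.array([ray(T,u,v,100.5)[:2] for u,v in zip(xs,ys)])-[568.7,-126.7]
print('tab blk x,y',np.median(P@[.9137,.4065]),np.median(P@[-.4065,.9137]),len(P))
s=observe();print(s['moment'].round(2),s['contact_force'].round(1),s['width'],s['t'])
```

```text
tab blk x,y -0.3820310633506051 87.54743415488547 106
[0.12 0.31 0.53] [-0.2  0.5  5.3] 17.72725652254653 14.8
```

Run:
```python
from h import *
for i in range(10):
    eyes.grab_frame('top'); s=observe(); print(round(s['t'],2),s['moment'][2].round(2),s['contact_force'][2].round(1),end=' | ')
```

```text
14.85 0.6 4.7 | 14.9 0.55 4.7 | 14.95 0.57 3.8 | 15.0 0.54 5.1 | 15.05 0.48 5.6 | 15.1 0.54 4.4 | 15.15 0.52 5.3 | 15.2 0.58 4.9 | 15.25 0.52 4.8 | 15.3 0.58 4.3 |
```

Steady at about 0.55 N m, well above the spring's 0.22 N m at the stop. Hand in.

Run:
```python
from h import *
print(workorder.finish_job())
```

```text
the job is handed in; nothing more can be done
None
```

The job is handed in at about 15.3 s, with the arm still gripping the key pushed in and twisted to the stop. I slid the shutter open by its grip and took the larger black key from the stand. I put it into the socket with its lugs in the slots, pushed it down about 12 mm and turned it clockwise.

**Last checks:**
- **Shutter:** the grip measured 87.5 mm from the socket along the track, against 88 mm expected at full opening. During the slide it pressed about 10 N against the stop.
- **Key depth:** the key's origin is at about 30 mm. I worked this out from the tool height rather than seeing it; it needs to be 36 mm or lower to turn.
- **Twist:** the tool turned about 1.54 rad against the 1.45 rad expected. I put the difference down to play and give in the fingers. The moment held steady at about 0.55 N m over the last half second. The spring alone gives 0.22 N m at the stop, so the key is against it.
- **Bystanders:** the jar, beaker, flask and look-alike keys appear unmoved in the last picture.

One measurement disagreed slightly: the scene camera put the socket about 2 mm from where the top camera did. I used the top camera's position, and the key went in without contact.

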